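Fold in the drill leaf and shut the drill case

ROBOT

A 6-joint arm with a two-finger parallel gripper is mounted at the origin on the work surface. World frame = base frame: x ahead of the robot, y to its left, z up, the work surface at z = 0. Lengths are in mm, angles in rad, forces in N, time in s.
With the tool pointing down it reaches from about 275 to 750 mm from the base axis. Payload 10.2 kg.
Tool frame: the origin (TCP) lies between the finger pads; the fingertips stand 22 mm ahead of it and the grasp point (between the pads) lies 3 mm ahead of it (ctrl.nose_length is the distance from the TCP to the fingertips, in mm); z points along the fingers, y is the line along which they close (so a half turn about z gives the same grasp; the last joint's range is limited). The gripper opens to 85 mm and grips with 20 to 120 N. Pads are 22 mm wide; open, the fingers measure 114 mm over their backs; the gripper's body (76 mm by 85 mm) begins 54 mm behind the grasp point. The pads swing forward as they close: fully open they stand 13 mm farther back than shut.
Start: joints at [-1.52, 0.313, 1.498, -0, 1.331, -0.223], TCP at [141.942, -505.454, 227.294] pointing down, gripper open.
Joint ranges: [-2.94, 2.94], [-0.97, 2.17], [0.19, 2.56], [-1.23, 4.37], [0.02, 3.11], [-2.88, 2.88]. Speed limits (rad/s): [2.39, 2.39, 3.01, 3.14, 3.14, 3.14].

INTERFACE

Orientations are given as a unit quaternion [w, x, y, z].
In Python, from rig import sense, imaging, ctrl gives the robot as it stands. The module is installed in compiled form; this text tells all that it offers.
- The arm moves only by the tool apply_moves, never from a script. Its argument "commands" is a list of rows, each a list of 5 numbers: the gripper command: -1 is fully open, 1 is shut, values between are in proportion, then the shift along the tool's x, y, z in mm, then the turn about the tool's z in degrees. A call has 1 to 20 rows; each row shifts and turns the commanded pose from where the row before left it, along the tool's axes as they then stand; what a row does not reach is not made up. A row lasts 1/8 s, in which the tool goes at most 62.5 mm and 10.7 degrees, less where a joint would pass 70% of its speed; a pose out of reach is approached as far as the arm can. A call is refused whole if a number of a shift passes 62.5 or a number of a turn 10.7, either way. A call with a gripper value outside its range is refused whole. The fingers move at their own pace and stop on an object; "newtons" is the grip in N (left out, the last holds). Time passes only in rows, so rows that do not move let the fingers close. It gives the time, the measured TCP pose, the force, the opening and the grip force at its end, in the units of the state.
- sense(): the state, without advancing time (a new reading comes with each control period).
- imaging.capture(name): name is "scene" or "top"; returns the picture (420x560x3 uint8, blue, green, red); there is no depth.
- imaging.calibration(name): a dict with "camera_matrix" (3x3 intrinsics, pixels), "world_to_cam" (4x4, takes a point from world to camera coordinates). Camera axes: x right, y up, looking along -z (the intrinsics and any distortion apply to the point x, -y, -z); pixel columns grow to the right and rows downward; lengths in mm; the calibration is good to about 2 mm. A picture is of the moment at which its call begins. calibration takes no time and is no camera call.
- ctrl.finish_job(): hands the job in; it is judged then, once.
The state is a dict: "time_s": time; "joints": joint angles; "dq": joint speeds; "tau": joint torques, N m; "eef_pos": TCP position; "ee_rot": TCP orientation; "force": force on the tool from outside, world axes, zero at the start; "wrist_torque": the same for the moment, N m; "grip_width": opening from 0.0 (shut) to 1.0 (fully open); "grip_force": force on a finger pad.
Only numpy, scipy, OpenCV 4.12 (cv2) and the standard library are available. Lean on these libraries where they do the work, as an engineer would, in place of code of your own. Each camera call takes 0.05 s, during which the arm holds its last target. There are 200 camera calls.

TASK

Close up the drill case on the assembly bench: with the fingertips push the upright drill leaf down until it lies fully flat in the case, then push the hinged lid over and press it fully shut over the leaf. Only push: do not grip or lift anything, do not bring the lid down on a leaf that is still standing, do not lean hard on the case or shift it about the bench, and leave the parts standing around it where they are.

Things in the scene. Friction and masses are not known exactly. Their poses are not given: they have to be found in the camera images.
- drill_case: Loose grey pressed-steel drill case with an open top, 150 mm (its x) by 216 mm (its y), rim 52 mm above the bench, on four 4 mm rubber feet; about 3 kg in all. Origin: centre of its underside, on the bench; z up. Its x axis points from the side with the drill leaf (front) to the side with the lid hinge (back). Walls are 2 mm thick.
- leaf (a joint): Fold angle of the drill leaf, rad: 0 = lying flat inside the case, below the rim; about 1.57 = upright; stop at 1.75. It starts upright and is folded down towards the lid hinge (the case's +x). Its hinge is stiff (friction 0.38 N m; the leaf's weight pulls about 0.25 N m): it stays where it is left.
- leaf_hinge (a point): Middle of the leaf's hinge line, along the case's y; 54 mm from the case's centre towards its -x side, 30 mm above the bench. The leaf is a 2 mm steel plate, 196 mm wide, 118 mm from hinge to free edge, with two holder strips and a row of eleven small drills on the face that looks to the case's -x when upright, up when flat; strips stand 15 mm above the hinge plane, drills lower.
- leaf_strip (a point): Middle of the outer face of the upper holder strip (a bar 196 mm long, 12 mm wide), where the leaf is best pushed: 78 mm from the hinge along the leaf and 15 mm out from the hinge plane. Moves with the leaf; 45 mm above the bench when the leaf is flat.
- lid (a joint): Opening angle of the lid, rad: 0 = shut on the rim; 1.57 = upright; stop at 2.0. It starts open, leaning back a little beyond upright. Its hinge is stiff (friction 0.42 N m; the lid's weight pulls about 0.24 N m): it stays where it is left. A leaf still standing blocks it.
- lid_hinge (a point): Middle of the lid's hinge line, along the case's y axis; 75 mm from the case's centre towards its +x side, 52 mm above the bench.
- lid_edge (a point): Middle of the lid's free edge, on its outer face; 155 mm from the hinge line. The lid is a shallow grey sheet-steel pan 223 mm wide, 2 mm sheet, with 12 mm skirts turned inward on its three free sides. When shut, its outer face looks up, 54 mm above the bench; when open, it looks to the case's +x.
- burner: Bystander: turned steel burner stem standing upright, 94 mm high, with a 52 mm disc near its top and a short brass side pipe. Origin: centre of its underside.
- post: Bystander: plain aluminium gauge post standing upright, 32 mm across the foot, 88 mm high. Origin: centre of its underside.
- pot: Bystander: open clear plastic pot of small brass jets, 60 mm across, 34 mm high. Origin: centre of its underside.

How it is judged:
By the outcome, as a careful person would: the job done as asked, in the order asked, and still so for the second after the job is handed in, with the robot touching nothing.
It also fails if it takes over 54 s, if anything falls off the work surface, if the arm or the gripper's body presses on something with over 40 N, if the wrist force passes 120 N, or if a joint passes its speed limit or range.

## Working session

There is one attempt and no reset: what is moved stays moved. The work goes in short steps, Python scripts to look and compute and a tool call to move; the robot and the scene stay as the last step left them, time stands still between calls to the robot, and variables do not carry over. Pictures are saved under pics/ and viewed, at most 10 in all, crops included, and the job is handed in when it is done.

Besides the shell and the picture viewer there is one more tool, called after ">>>" as name(argument=value, ...), one argument or row to a line, values as JSON. apply_moves: Moves the arm, as the interface text tells. Its arguments: {"type":"object","properties":{"commands":{"type":"array","items":{"type":"array","items":{"type":"number"}}},"newtons":{"type":"number"}},"required":["commands"]}

```bash
mkdir -p pics; python3 - <<'E'
from rig import sense, imaging, ctrl
import cv2,numpy as np
for n in("scene","top"):
    cv2.imwrite(f"pics/{n}0.png",imaging.capture(n)); c=imaging.calibration(n); print(n,c)
print(sense(),ctrl.nose_length)
E
```

```text
scene {'camera_matrix': array([[469.31927808,   0.        , 278.00245741],
       [  0.        , 469.31927808, 211.8934025 ],
       [  0.        ,   0.        ,   1.        ]]), 'world_to_cam': array([[-6.52617803e-01,  7.57474032e-01,  1.79748273e-02,
         3.90284434e+02],
       [-5.43711012e-01, -4.84704486e-01,  6.85156841e-01,
         2.83081890e+02],
       [ 5.27700994e-01,  4.37372441e-01,  7.28173749e-01,
        -1.45243622e+03],
       [ 0.00000000e+00,  0.00000000e+00,  0.00000000e+00,
         1.00000000e+00]])}
top {'camera_matrix': array([[393.80579284,   0.        , 282.71926649],
       [  0.        , 393.80579284, 210.49188324],
       [  0.        ,   0.        ,   1.        ]]), 'world_to_cam': array([[ 1.49045336e-02, -9.99888821e-01, -4.48689626e-04,
         6.97125246e+00],
       [ 9.95716465e-01,  1.48013846e-02,  9.12668600e-02,
        -6.29897502e+02],
       [-9.12500718e-02, -1.80705763e-03,  9.95826370e-01,
        -6.96922286e+02],
       [ 0.00000000e+00,  0.00000000e+00,  0.00000000e+00,
         1.00000000e+00]])}
{'time_s': 0.1, 'joints': array([-1.52039451e+00,  3.13416447e-01,  1.49834406e+00, -2.15029535e-05,
        1.33101214e+00, -2.23398564e-01]), 'dq': array([-0.00026448, -0.00144089, -0.00157047, -0.00071504,  0.0014107 ,
        0.00156285]), 'tau': array([ 2.40151829e-03, -4.12902868e+01, -2.60146236e+01, -1.80509237e-04,
        3.00430067e-03, -6.16397216e-06]), 'eef_pos': array([ 141.92760589, -505.21131043,  226.7872636 ]), 'ee_rot': array([-5.88693260e-04,  9.90643273e-01,  1.36475479e-01,  4.05668399e-05]), 'force': array([ 1.27555864, -1.16970432, -0.71012217]), 'wrist_torque': array([ 0.05881022, -0.01801092, -0.02442957]), 'grip_force': 0.0, 'grip_width': 0.9995719763230189} 22.0
```

View pics/scene0.png

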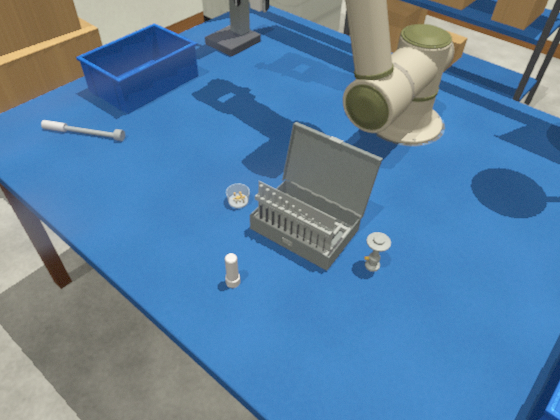

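View pics/top0.png

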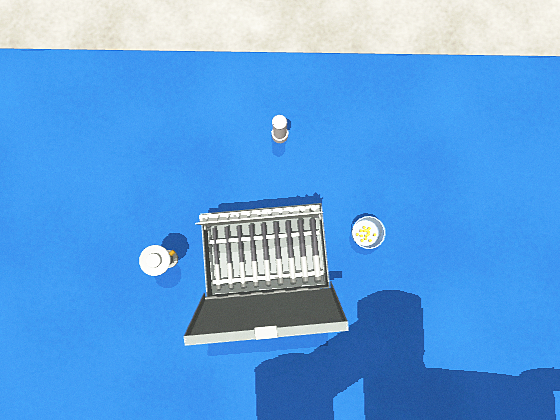

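The scene view shows the case near (310,215), with its lid on the robot side and the leaf on the far side. In the top view the case spans about (200–325, 205–345), with the burner at (155,260), the post at (279,135) and the pot at (367,233). I'll enlarge the case in both views.

```bash
python3 - <<'E'
import cv2
a=cv2.imread("pics/top0.png")[190:355,130:400]; cv2.imwrite("pics/t1.png",cv2.resize(a,None,fx=2.95,fy=2.95,interpolation=2))
a=cv2.imread("pics/scene0.png")[115:275,215:405]; cv2.imwrite("pics/s1.png",cv2.resize(a,None,fx=3.7,fy=3.7,interpolation=2))
E
```

```text
(no output)
```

View pics/t1.png

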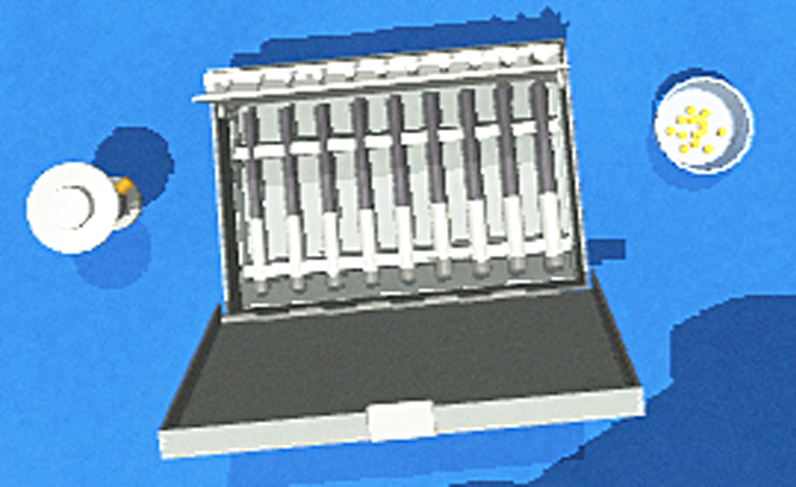

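View pics/s1.png

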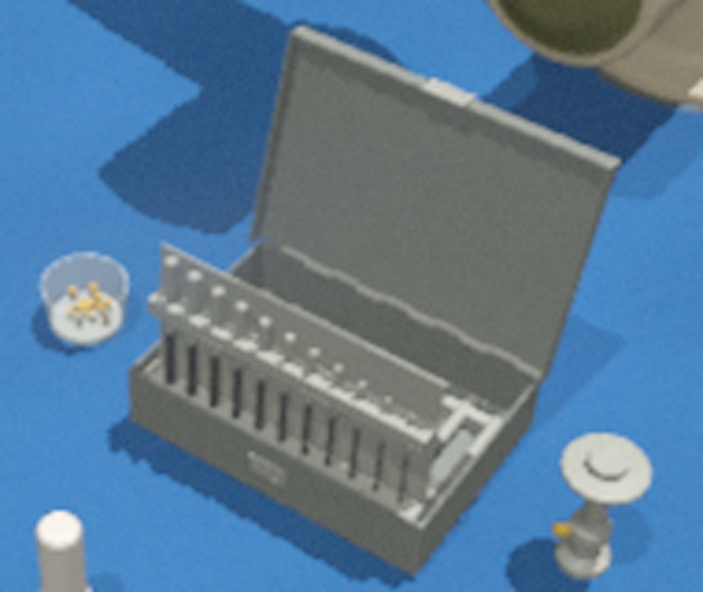

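The top crop shows the hinge ends at (222,318) and (592,285), the lid's outer edge at (162,458)–(645,412), and the leaf's edge at (195,98)–(570,68). The scene crop shows the rim's front corners at (132,370) and (412,525), the rear corners at (255,243) and (540,375), and the lid corners at (295,28) and (620,162). I'll fit the pose to these.

```bash
cat > h.py <<'E'
import numpy as np
from rig import imaging
C={n:imaging.calibration(n) for n in("scene","top")}
def proj(n,P):
    c=C[n];p=c["world_to_cam"]@np.append(P,1);q=c["camera_matrix"]@[p[0],-p[1],-p[2]];return q[:2]/q[2]
def ray(n,u,z):
    c=C[n];R=c["world_to_cam"][:3,:3];t=c["world_to_cam"][:3,3]
    d=np.linalg.inv(c["camera_matrix"])@[u[0],u[1],1];d=R.T@[d[0],-d[1],-d[2]];o=-R.T@t
    return o+d*(z-o[2])/d[2]
E
python3 - <<'E'
from h import *
from scipy.optimize import least_squares
T=lambda x,y:(x/2.95+130,y/2.95+190)
S=lambda x,y:(x/3.7+215,y/3.7+115)
def model(p):
    cx,cy,w,lid,leaf=p
    c,s=np.cos(w),np.sin(w)
    W=lambda x,y,z:np.array([cx+c*x-s*y,cy+s*x+c*y,z])
    L=lambda r,y:W(75-r*np.cos(lid)+2*np.sin(lid),y,52+r*np.sin(lid)+2*np.cos(lid))
    F=lambda r,y:W(-54+r*np.cos(leaf),y,30+r*np.sin(leaf))
    return W,L,F
# case y sign: case x ~ world -x => case y ~ world -y (right in top)
def obs(p):
    W,L,F=model(p)
    return [("top",T(222,318),W(75,-108,52)),("top",T(592,285),W(75,108,52)),
    ("top",T(162,458),L(155,-111.5)),("top",T(645,412),L(155,111.5)),
    ("scene",S(295,28),L(155,111.5)),("scene",S(620,162),L(155,-111.5)),
    ("scene",S(132,370),W(-75,108,52)),("scene",S(412,525),W(-75,-108,52)),("scene",S(415,572),W(-75,-108,4)),
    ("scene",S(540,375),W(75,-108,52)),("scene",S(163,245),F(118,98)),
    ("top",T(197,98),F(118,-98)),("top",T(568,68),F(118,98))]
f=lambda p:np.concatenate([proj(n,P)-u for n,u,P in obs(p)])
r=least_squares(f,[560,0,3.1,1.7,1.57],loss="soft_l1")
print(r.x,np.round(f(r.x).reshape(-1,2),1).tolist())
W,L,F=model(r.x)
for n,P in dict(leafmid=F(118,0),strip=F(78,0),liddge=L(155,0),hinge=W(75,0,52),leafh=W(-54,0,30)).items():print(n,P.round(1))
for n,u,z in(("post_top",(279,122),88),("burn",(155,260),85),("pot",(367,233),20)):print(n,ray("top",u,z).round(0))
for n,u,z in(("post",(232,259),88),("burn",(378,241),85),("pot",(237,197),20)):print(n,ray("scene",u,z).round(0))
from scipy.spatial.transform import Rotation as Ro
from rig import sense
s=sense();q=s["ee_rot"];print(Ro.from_quat(q[[1,2,3,0]]).as_matrix().round(3))
E
```

```text
[558.00413237  47.47247066   3.2453295    1.84307002   1.52600388] [[1.3, 0.1], [-1.2, 0.2], [0.3, -0.6], [-0.6, 0.2], [1.1, -1.0], [-0.7, -0.9], [-1.9, -0.5], [2.0, 0.3], [-0.9, 0.8], [-0.0, -0.5], [-0.7, -1.4], [-1.5, 0.6], [-0.1, -0.5]]
leafmid [606.5  52.5 147.9]
strip [608.2  52.7 107.9]
liddge [440.   35.2 200.8]
hinge [483.4  39.7  52. ]
leafh [611.7  53.1  30. ]
post_top [778.  25.  88.]
burn [538. 230.  85.]
pot [ 591. -141.   20.]
post [781.  31.  88.]
burn [538. 229.  85.]
pot [ 598. -136.   20.]
[[ 0.963  0.27  -0.   ]
 [ 0.27  -0.963  0.001]
 [ 0.    -0.001 -1.   ]]
```

>>> apply_moves(
  commands=[
    [1,0,0,-18,4.9],
    [1,0,0,-17,4.8],
    [1,0,0,0,0],
    [1,36,-32,0,0],
    [1,36,-32,0,0],
    [1,36,-32,0,0],
    [1,36,-32,0,0],
    [1,36,-32,0,0],
    [1,36,-32,0,0],
    [1,36,-32,0,0],
    [1,36,-32,0,0],
    [1,36,-32,0,0],
    [1,36,-32,0,0],
    [1,36,-32,0,0],
    [1,36,-32,0,0],
    [1,36,-32,0,0],
    [1,36,-32,0,0],
    [1,36,-32,0,0],
    [1,36,-27,0,0],
  ],
  newtons=20,
)

```text
time_s: 2.48
eef_pos: [662.6, 60.4, 260.9]
ee_rot: [-0.0, 0.999, 0.054, -0.001]
force: [0.5, -0.4, 0.1]
grip_width: -0.002
grip_force: 0.0
```

```bash
cat > st.py <<'E'
from rig import sense
import numpy as np
from scipy.spatial.transform import Rotation as Ro
s=sense();p=s["eef_pos"];d=p-[558,47.5,0]
R=Ro.from_quat(s["ee_rot"][[1,2,3,0]]).as_matrix()
print("t",round(s["time_s"],2),"u",(-.9946*d[0]-.1036*d[1]).round(1),"v",(.1036*d[0]-.9946*d[1]).round(1),"tipz",(p[2]-22).round(1),"F",s["force"].round(1),"toolx",R[:,0].round(3),"grip",s["grip_width"])
E
python3 st.py
```

```text
t 2.48 u -105.3 v -2.0 tipz 238.9 F [ 0.5 -0.4  0.1] toolx [ 0.994  0.107 -0.002] grip -0.0016204056780290167
```

>>> apply_moves(
  commands=[
    [1,0,0,26,0],
    [1,0,0,26,0],
    [1,0,0,26,0],
    [1,0,0,26,0],
    [1,0,0,26,0],
    [1,0,0,0,0],
    [1,-6,0,0,0],
    [1,-6,0,0,0],
    [1,-5,0,0,0],
    [1,0,0,0,0],
  ],
)

```text
time_s: 3.72
eef_pos: [644.8, 57.1, 132.8]
ee_rot: [0.0, 0.999, 0.052, 0.0]
force: [0.1, -0.2, -0.3]
grip_width: 0.004
grip_force: 0.0
```

```bash
python3 st.py; python3 - <<'E'
from rig import imaging
import cv2
a=imaging.capture("scene")[100:275,200:410]; cv2.imwrite("pics/s2.png",cv2.resize(a,None,fx=3.4,fy=3.4,interpolation=2))
E
```

```text
t 3.73 u -87.3 v -0.5 tipz 110.8 F [ 0.1 -0.2 -0.3] toolx [0.995 0.104 0.001] grip 0.0043104866350869575
```

View pics/s2.png

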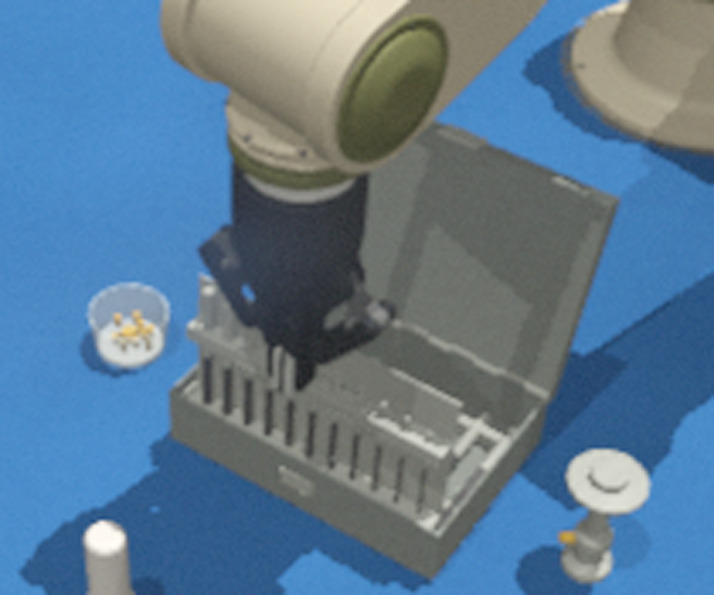

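The fingertips are at strip height in front of the leaf at about (300,385), and the case hasn't moved. I'll push along the arc.

>>> apply_moves(
  commands=[
    [1,-6,0,0,0],
    [1,-6,0,0,0],
    [1,-5,0,0,0],
    [1,-5,0,1,0],
    [1,-6,0,1,0],
    [1,-5,0,1,0],
    [1,-5,0,1,0],
    [1,-5,0,1,0],
    [1,-5,0,1,0],
    [1,-5,0,2,0],
    [1,-5,0,2,0],
    [1,0,0,0,0],
  ],
)

```text
time_s: 5.28
eef_pos: [588.3, 51.1, 126.1]
ee_rot: [0.0, 0.999, 0.052, 0.003]
force: [-5.2, 0.5, 25.3]
grip_width: 0.0
grip_force: 12.3
```

```bash
python3 st.py
```

```text
t 5.28 u -30.5 v -0.4 tipz 104.1 F [-5.2  0.5 25.3] toolx [0.995 0.105 0.005] grip 0.0001815229308660687
```

>>> apply_moves(
  commands=[
    [1,0,0,-3,0],
    [1,0,0,-3,0],
    [1,0,0,0,0],
  ],
)

```text
time_s: 5.65
eef_pos: [586.9, 51.0, 128.0]
ee_rot: [-0.0, 0.999, 0.052, -0.0]
force: [-0.9, -0.3, -0.4]
grip_width: 0.002
grip_force: 0.0
```

```bash
python3 st.py; python3 - <<'E'
from rig import imaging
import cv2
a=imaging.capture("scene")[100:275,200:410]; cv2.imwrite("pics/s3.png",cv2.resize(a,None,fx=3.4,fy=3.4,interpolation=2))
E
```

```text
t 5.65 u -29.1 v -0.5 tipz 106.0 F [-0.9 -0.3 -0.4] toolx [ 0.995  0.104 -0.001] grip 0.0020284771202806083
```

View pics/s3.png

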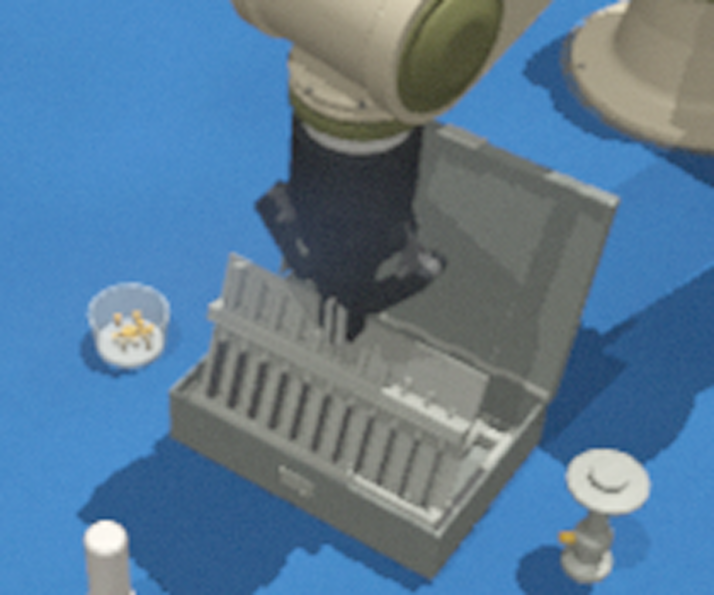

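The leaf leans at about 62°. The fingertip has slid just above the upper strip, near (350,335), and the case is unmoved. I'll push level against the plate to about 48°, then lift and press on the strip from above.

>>> apply_moves(
  commands=[
    [1,0,0,-2,0],
    [1,-5,0,0,0],
    [1,-5,0,0,0],
    [1,-5,0,0,0],
    [1,-5,0,0,0],
    [1,-5,0,0,0],
    [1,-4,0,0,0],
    [1,0,0,0,0],
  ],
)

```text
time_s: 6.7
eef_pos: [558.0, 48.0, 130.4]
ee_rot: [0.0, 0.999, 0.052, -0.0]
force: [-1.6, -1.0, 3.0]
grip_width: 0.002
grip_force: 1.3
```

```bash
python3 st.py
```

```text
t 6.7 u -0.0 v -0.5 tipz 108.4 F [-1.6 -1.   3. ] toolx [ 0.995  0.104 -0.001] grip 0.002327845075487686
```

>>> apply_moves(
  commands=[
    [1,0,0,-10,0],
    [1,0,0,-8,0],
    [1,12,0,0,0],
    [1,11,0,0,0],
    [1,0,0,8,0],
    [1,0,0,8,0],
    [1,0,0,6,0],
    [1,0,0,5,0],
    [1,-3,0,3,0],
    [1,-3,0,3,0],
    [1,-3,0,3,0],
    [1,0,0,0,0],
  ],
)

```text
time_s: 8.2
eef_pos: [572.0, 49.4, 112.1]
ee_rot: [-0.0, 0.999, 0.052, -0.0]
force: [0.3, -0.4, 1.9]
grip_width: -0.001
grip_force: 0.4
```

```bash
python3 st.py
```

```text
t 8.2 u -14.1 v -0.4 tipz 90.1 F [ 0.3 -0.4  1.9] toolx [ 0.995  0.104 -0.001] grip -0.0006996502799646568
```

>>> apply_moves(
  commands=[
    [1,-5,0,4,0],
    [1,-4,0,4,0],
    [1,-4,0,5,0],
    [1,-4,0,6,0],
    [1,-4,0,6,0],
    [1,-3,0,5,0],
    [1,-2,0,5,0],
    [1,-2,0,4,0],
    [1,-2,0,3,0],
    [1,0,0,0,0],
  ],
)

```text
time_s: 9.45
eef_pos: [542.3, 46.4, 69.8]
ee_rot: [-0.0, 0.999, 0.052, -0.0]
force: [0.0, -1.2, 0.3]
grip_width: -0.001
grip_force: 0.0
```

```bash
python3 st.py
```

```text
t 9.45 u 15.8 v -0.5 tipz 47.8 F [ 0.  -1.2  0.3] toolx [ 0.995  0.104 -0.001] grip -0.0007296897472502477
```

>>> apply_moves(
  commands=[
    [1,-5,0,0,0],
    [1,0,0,1,0],
    [1,0,0,1,0],
    [1,0,0,1,0],
    [1,0,0,0,0],
  ],
)

```text
time_s: 10.07
eef_pos: [537.6, 45.8, 67.3]
ee_rot: [0.0, 0.999, 0.052, -0.0]
force: [-2.8, 0.0, 3.4]
grip_width: -0.001
grip_force: 1.2
```

```bash
python3 st.py
```

```text
t 10.07 u 20.4 v -0.4 tipz 45.3 F [-2.8  0.   3.4] toolx [ 0.995  0.104 -0.   ] grip -0.0013064202925911887
```

Light contact so far. I'll press a little more until it is firm.

>>> apply_moves(
  commands=[
    [1,0,0,0.5,0],
    [1,0,0,0.5,0],
    [1,0,0,0,0],
  ],
)

```text
time_s: 10.45
eef_pos: [537.6, 45.8, 66.2]
ee_rot: [-0.0, 0.999, 0.052, 0.0]
force: [-2.4, -0.2, 2.5]
grip_width: -0.002
grip_force: 1.3
```

```bash
python3 st.py
```

```text
t 10.45 u 20.5 v -0.4 tipz 44.2 F [-2.4 -0.2  2.5] toolx [0.995 0.104 0.   ] grip -0.0019005457454179346
```

>>> apply_moves(
  commands=[
    [1,0,0,0.5,0],
    [1,0,0,0.5,0],
    [1,0,0,0,0],
  ],
)

```text
time_s: 10.82
eef_pos: [537.6, 45.8, 65.2]
ee_rot: [0.0, 0.999, 0.052, -0.0]
force: [-2.2, 0.4, 2.4]
grip_width: -0.001
grip_force: 1.2
```

>>> apply_moves(
  commands=[
    [1,0,0,0.5,0],
    [1,0,0,0,0],
  ],
)

```text
time_s: 11.08
eef_pos: [537.6, 45.8, 64.8]
ee_rot: [-0.0, 0.999, 0.052, -0.0]
force: [-1.2, 1.0, 2.4]
grip_width: 0.005
grip_force: 1.3
```

```bash
python3 - <<'E'
from rig import imaging
import cv2
a=imaging.capture("scene")[120:270,220:400]; cv2.imwrite("pics/s4.png",cv2.resize(a,None,fx=4,fy=4,interpolation=2))
E
```

```text
(no output)
```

View pics/s4.png

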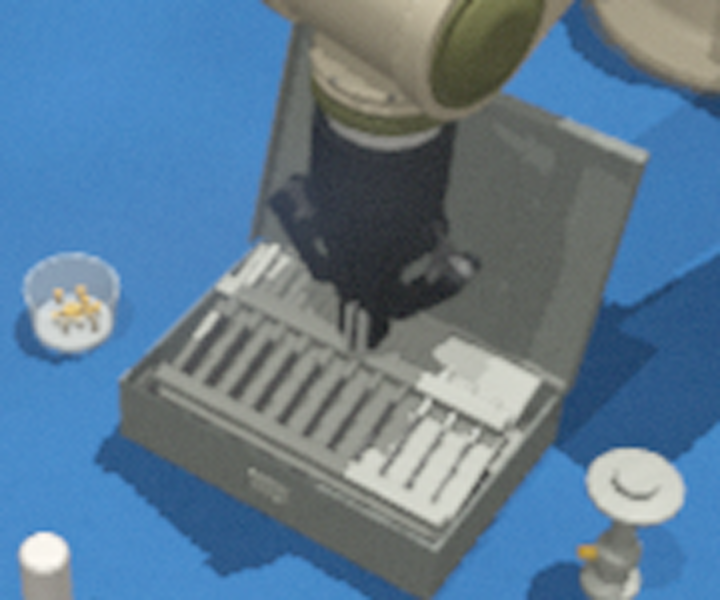

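The leaf is nearly flat, with the tip at (370,345), just at or past the strip. I'll keep easing it down while watching the force.

>>> apply_moves(
  commands=[
    [1,0,0,0.7,0],
    [1,0,0,0.7,0],
    [1,0,0,0,0],
  ],
)

```text
time_s: 11.5
eef_pos: [537.6, 45.8, 63.3]
ee_rot: [-0.0, 0.999, 0.052, 0.0]
force: [-1.5, -1.5, 1.8]
grip_width: -0.004
grip_force: 1.0
```

>>> apply_moves(
  commands=[
    [1,0,0,0.7,0],
    [1,0,0,0.7,0],
    [1,0,0,0,0],
  ],
)

```text
time_s: 11.88
eef_pos: [537.6, 45.8, 61.9]
ee_rot: [-0.0, 0.999, 0.052, 0.0]
force: [-1.4, -0.0, 1.9]
grip_width: 0.002
grip_force: 0.9
```

>>> apply_moves(
  commands=[
    [1,0,0,0.6,0],
    [1,0,0,0.6,0],
    [1,0,0,0,0],
  ],
)

```text
time_s: 12.25
eef_pos: [537.6, 45.8, 60.7]
ee_rot: [-0.0, 0.999, 0.052, 0.0]
force: [-1.4, -0.4, 1.7]
grip_width: 0.005
grip_force: 1.0
```

>>> apply_moves(
  commands=[
    [1,0,0,-8,0],
    [1,0,0,-8,0],
    [1,6,0,0,0],
    [1,5,0,0,0],
    [1,0,0,4,0],
    [1,0,0,2,0],
    [1,0,0,1,0],
    [1,0,0,1,0],
    [1,0,0,0,0],
  ],
)

```text
time_s: 13.38
eef_pos: [548.5, 47.0, 68.8]
ee_rot: [0.0, 0.999, 0.052, -0.0]
force: [-0.6, 0.6, -0.2]
grip_width: 0.0
grip_force: 0.0
```

```bash
python3 st.py
```

```text
t 13.38 u 9.5 v -0.5 tipz 46.8 F [-0.6  0.6 -0.2] toolx [ 0.995  0.104 -0.   ] grip 0.00035062540612672933
```

>>> apply_moves(
  commands=[
    [1,0,0,0.7,0],
    [1,0,0,0.7,0],
    [1,0,0,0,0],
  ],
)

```text
time_s: 13.75
eef_pos: [548.5, 47.0, 67.4]
ee_rot: [-0.0, 0.999, 0.052, -0.0]
force: [0.6, 0.1, 0.3]
grip_width: -0.003
grip_force: 0.0
```

>>> apply_moves(
  commands=[
    [1,0,0,0.6,0],
    [1,0,0,0.6,0],
    [1,0,0,0,0],
  ],
)

```text
time_s: 14.12
eef_pos: [548.5, 47.0, 66.1]
ee_rot: [-0.0, 0.999, 0.052, -0.0]
force: [-0.0, 0.4, 0.3]
grip_width: 0.002
grip_force: 0.0
```

>>> apply_moves(
  commands=[
    [1,0,0,0.5,0],
    [1,0,0,0.5,0],
    [1,0,0,0,0],
  ],
)

```text
time_s: 14.5
eef_pos: [548.5, 47.0, 65.2]
ee_rot: [-0.0, 0.999, 0.052, -0.0]
force: [-0.9, 0.1, -0.6]
grip_width: 0.006
grip_force: 0.0
```

>>> apply_moves(
  commands=[
    [1,0,0,-20,0],
    [1,0,0,-40,0],
    [1,0,0,-45,0],
    [1,0,0,-45,0],
    [1,0,0,-45,0],
    [1,0,0,0,0],
  ],
)

```text
time_s: 15.25
eef_pos: [549.6, 46.9, 263.6]
ee_rot: [0.001, 0.999, 0.052, 0.003]
force: [0.0, 0.2, -0.2]
grip_width: -0.003
grip_force: 0.0
```

```bash
python3 st.py; python3 - <<'E'
from rig import imaging
import cv2
a=imaging.capture("scene");cv2.imwrite("pics/s5f.png",a);a=a[155:270,240:390]; cv2.imwrite("pics/s5.png",cv2.resize(a,None,fx=5,fy=5,interpolation=2))
E
```

```text
t 15.25 u 8.4 v -0.3 tipz 241.6 F [ 0.   0.2 -0.2] toolx [0.995 0.104 0.007] grip -0.0032263177269698786
```

View pics/s5.png

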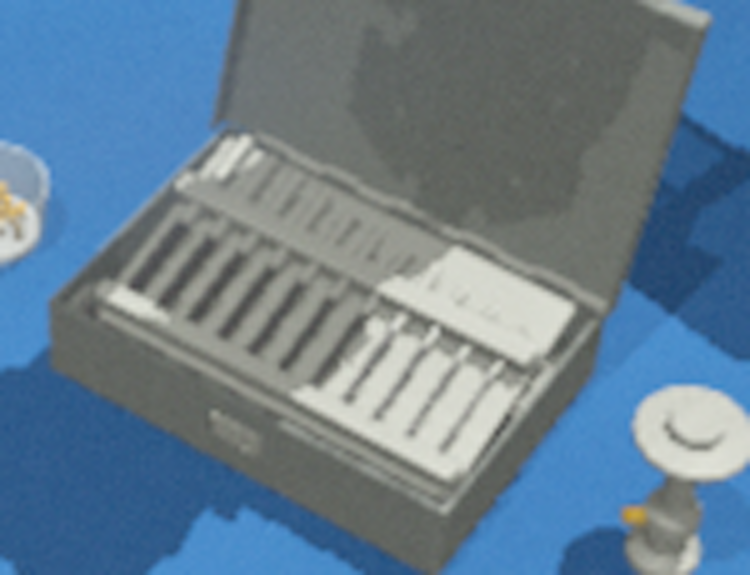

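The leaf looks nearly flat, with strip ends at (180,187) and (535,360) and front rim corners at (52,310) and (445,510) in the crop. I'll compare these with the model.

```bash
python3 - <<'E'
from h import *
c,s=np.cos(3.245),np.sin(3.245)
W=lambda x,y,z:np.array([558+c*x-s*y,47.5+s*x+c*y,z])
pc=lambda P:((proj("scene",P)-[240,155])*5).round(0)
for a in(0,.05,.1,.2):
  print(a,*[pc(W(-54+78*np.cos(a)-15*np.sin(a),v,30+78*np.sin(a)+15*np.cos(a))) for v in(98,0,-98)], *[pc(W(-54+118*np.cos(a),v,30+118*np.sin(a))) for v in(98,-98)])
print([pc(W(*q)) for q in((-75,108,52),(-75,-108,52),(-75,-108,4),(75,108,52),(75,-108,52))])
for q in((180,187),(535,360)):
  P=ray("scene",(q[0]/5+240,q[1]/5+155),46)-[558,47.5,0];print("u",-.9946*P[0]-.1036*P[1],"v",.1036*P[0]-.9946*P[1])
E
```

```text
0 [182. 196.] [351. 281.] [531. 371.] [227. 172.] [568. 341.]
0.05 [181. 192.] [350. 276.] [531. 367.] [227. 164.] [570. 333.]
0.1 [180. 187.] [350. 272.] [531. 363.] [227. 156.] [571. 325.]
0.2 [177. 179.] [348. 264.] [530. 356.] [226. 141.] [573. 310.]
[array([ 44., 297.]), array([442., 511.]), array([431., 577.]), array([224., 121.]), array([605., 304.])]
u 27.885138892315815 v 102.04991985809805
u 30.384383687231278 v -96.40387425778097
```

```bash
python3 - <<'E'
from h import *
def uv(q,z):
  P=ray("scene",q,z)-[558,47.5,0];return (-.9946*P[0]-.1036*P[1]).round(1),(.1036*P[0]-.9946*P[1]).round(1)
print("tip s4",uv((370/4+220,345/4+120),43),uv((350/4+220,345/4+120),43))
print("tip s3 (true u -29,z106)",uv((350/3.4+200,338/3.4+100),106))
print("tip s2 (true u -87,z111)",uv((303/3.4+200,386/3.4+100),111))
import cv2
a=cv2.imread("pics/s5f.png")[120:220,250:370];cv2.imwrite("pics/s6.png",cv2.resize(a,None,fx=6,fy=6,interpolation=2))
E
```

```text
tip s4 (np.float64(42.9), np.float64(5.0)) (np.float64(35.8), np.float64(14.8))
tip s3 (true u -29,z106) (np.float64(-5.8), np.float64(5.4))
tip s2 (true u -87,z111) (np.float64(-64.2), np.float64(4.0))
```

>>> apply_moves(
  commands=[
    [1,-16,0,20,0],
    [1,0,0,40,0],
    [1,0,0,45,0],
    [1,0,0,45,0],
    [1,0,0,30,0],
    [1,0,0,8,0],
    [1,0,0,3,0],
    [1,0,0,2,0],
    [1,0,0,0,0],
  ],
)

```text
time_s: 16.42
eef_pos: [532.9, 45.3, 67.8]
ee_rot: [0.0, 0.999, 0.052, 0.001]
force: [-0.2, -0.6, -0.1]
grip_width: 0.004
grip_force: 0.0
```

>>> apply_moves(
  commands=[
    [1,0,0,1,0],
    [1,0,0,1,0],
    [1,0,0,1,0],
    [1,0,0,0,0],
  ],
)

```text
time_s: 16.92
eef_pos: [532.6, 45.3, 64.1]
ee_rot: [-0.0, 0.999, 0.052, -0.0]
force: [-0.1, -0.7, -0.2]
grip_width: -0.001
grip_force: 0.0
```

```bash
python3 st.py
```

```text
t 16.93 u 25.5 v -0.4 tipz 42.1 F [-0.1 -0.7 -0.2] toolx [ 0.995  0.104 -0.   ] grip -0.001142032610296927
```

>>> apply_moves(
  commands=[
    [1,0,0,1,0],
    [1,0,0,1,0],
    [1,0,0,1,0],
    [1,0,0,0,0],
  ],
)

```text
time_s: 17.42
eef_pos: [532.6, 45.3, 61.1]
ee_rot: [-0.0, 0.999, 0.052, -0.0]
force: [0.9, 0.3, 0.7]
grip_width: 0.003
grip_force: 0.0
```

>>> apply_moves(
  commands=[
    [1,0,0,1,0],
    [1,0,0,1,0],
    [1,0,0,0,0],
  ],
)

```text
time_s: 17.8
eef_pos: [532.5, 45.3, 59.1]
ee_rot: [-0.0, 0.999, 0.052, -0.0]
force: [-1.1, -0.6, 0.8]
grip_width: 0.005
grip_force: 0.8
```

>>> apply_moves(
  commands=[
    [1,0,0,0.7,0],
    [1,0,0,0.7,0],
    [1,0,0,0,0],
  ],
)

```text
time_s: 18.18
eef_pos: [532.6, 45.3, 57.7]
ee_rot: [-0.0, 0.999, 0.052, -0.0]
force: [-1.3, -0.0, 1.1]
grip_width: -0.002
grip_force: 0.8
```

>>> apply_moves(
  commands=[
    [1,0,0,0.7,0],
    [1,0,0,0.7,0],
    [1,0,0,0,0],
  ],
)

```text
time_s: 18.55
eef_pos: [532.6, 45.3, 56.3]
ee_rot: [-0.0, 0.999, 0.052, -0.0]
force: [-1.2, -0.4, 2.4]
grip_width: -0.002
grip_force: 0.7
```

>>> apply_moves(
  commands=[
    [1,0,0,0.7,0],
    [1,0,0,0.7,0],
    [1,0,0,0,0],
  ],
)

```text
time_s: 18.92
eef_pos: [532.7, 45.3, 54.9]
ee_rot: [-0.0, 0.999, 0.052, 0.0]
force: [-0.5, -0.3, 1.1]
grip_width: -0.001
grip_force: 0.7
```

>>> apply_moves(
  commands=[
    [1,0,0,0.7,0],
    [1,0,0,0.7,0],
    [1,0,0,0,0],
  ],
)

```text
time_s: 19.3
eef_pos: [532.6, 45.3, 53.5]
ee_rot: [-0.0, 0.999, 0.052, 0.0]
force: [-0.8, -0.2, 1.3]
grip_width: 0.002
grip_force: 0.6
```

>>> apply_moves(
  commands=[
    [1,0,0,0.6,0],
    [1,0,0,0,0],
  ],
)

```text
time_s: 19.55
eef_pos: [532.6, 45.3, 52.9]
ee_rot: [-0.0, 0.999, 0.052, -0.0]
force: [-0.7, -0.1, 2.0]
grip_width: -0.004
grip_force: 0.7
```

>>> apply_moves(
  commands=[
    [1,0,0,0.6,0],
    [1,0,0,0,0],
  ],
)

```text
time_s: 19.8
eef_pos: [532.6, 45.3, 52.4]
ee_rot: [-0.0, 0.999, 0.052, -0.0]
force: [-0.6, -0.2, 1.7]
grip_width: 0.003
grip_force: 0.8
```

>>> apply_moves(
  commands=[
    [1,0,0,0.6,0],
    [1,0,0,0,0],
  ],
)

```text
time_s: 20.05
eef_pos: [532.6, 45.3, 51.7]
ee_rot: [-0.0, 0.999, 0.052, 0.0]
force: [-1.2, -0.1, 1.6]
grip_width: -0.002
grip_force: 0.7
```

>>> apply_moves(
  commands=[
    [1,0,0,0.7,0],
    [1,0,0,0.7,0],
    [1,0,0,0,0],
  ],
)

```text
time_s: 20.42
eef_pos: [532.6, 45.3, 50.3]
ee_rot: [-0.0, 0.999, 0.052, -0.0]
force: [-1.3, -0.5, 0.6]
grip_width: -0.002
grip_force: 0.5
```

>>> apply_moves(
  commands=[
    [1,0,0,0.7,0],
    [1,0,0,0.7,0],
    [1,0,0,0,0],
  ],
)

```text
time_s: 20.8
eef_pos: [532.6, 45.3, 48.9]
ee_rot: [-0.0, 0.999, 0.052, 0.0]
force: [-0.7, 1.3, 0.8]
grip_width: 0.001
grip_force: 0.5
```

>>> apply_moves(
  commands=[
    [1,0,0,0.7,0],
    [1,0,0,0.7,0],
    [1,0,0,0,0],
  ],
)

```text
time_s: 21.18
eef_pos: [532.7, 45.3, 47.5]
ee_rot: [0.0, 0.999, 0.052, 0.0]
force: [-0.3, -0.2, 0.5]
grip_width: 0.003
grip_force: 0.4
```

```bash
python3 st.py; python3 - <<'E'
from rig import imaging
import cv2
b=imaging.capture("scene");cv2.imwrite("pics/s7.png",b)
a=cv2.resize(b[155:250,240:370],None,fx=5,fy=5,interpolation=2)
t=imaging.capture("top");cv2.imwrite("pics/t7.png",t)
cv2.imwrite("pics/c7.png",a)
E
```

```text
t 21.18 u 25.4 v -0.4 tipz 25.5 F [-0.3 -0.2  0.5] toolx [0.995 0.104 0.   ] grip 0.002848244208030075
```

View pics/c7.png

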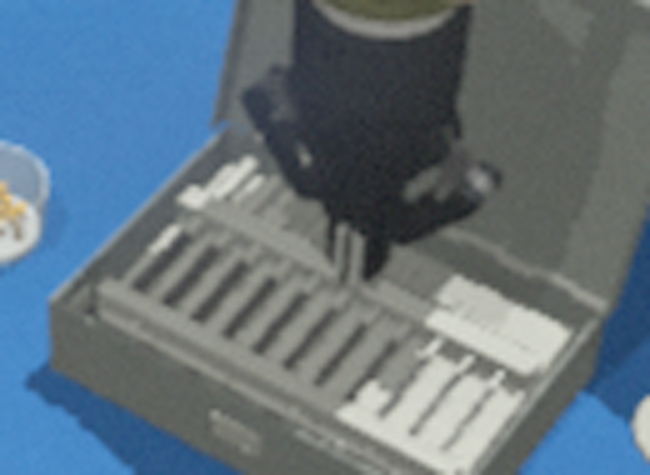

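```bash
python3 - <<'E'
from h import *
c,s=np.cos(3.245),np.sin(3.245)
W=lambda x,y,z:np.array([558+c*x-s*y,47.5+s*x+c*y,z])
for nm,u,z,k,o in(("s2",-87.3,110.8,3.4,(200,100)),("s3",-29,106,3.4,(200,100)),("s4",20.5,42.8,4,(220,120)),("c7",25.4,25.5,5,(240,155))):
  print(nm,[(du,dz,((proj("scene",W(u+du,0,z+dz))-o)*k).round(0).tolist()) for du in(-11,0,11) for dz in(0,20)])
E
```

```text
s2 [(-11, 0, [278.0, 421.0]), (-11, 20, [279.0, 400.0]), (0, 0, [288.0, 411.0]), (0, 20, [289.0, 389.0]), (11, 0, [298.0, 400.0]), (11, 20, [299.0, 379.0])]
s3 [(-11, 0, [329.0, 372.0]), (-11, 20, [330.0, 350.0]), (0, 0, [338.0, 362.0]), (0, 20, [339.0, 340.0]), (11, 0, [347.0, 352.0]), (11, 20, [349.0, 331.0])]
s4 [(-11, 0, [347.0, 382.0]), (-11, 20, [350.0, 358.0]), (0, 0, [357.0, 371.0]), (0, 20, [360.0, 347.0]), (11, 0, [367.0, 360.0]), (11, 20, [369.0, 337.0])]
c7 [(-11, 0, [337.0, 321.0]), (-11, 20, [340.0, 292.0]), (0, 0, [350.0, 307.0]), (0, 20, [352.0, 278.0]), (11, 0, [362.0, 293.0]), (11, 20, [365.0, 265.0])]
```

Measured in the pictures, the real fingertips sit about 20 mm higher than I assumed, at about TCP z − 2. The tips at (350,283) are resting on the strip at z ≈ 45, so the leaf is almost flat. I'll press until it is firm.

>>> apply_moves(
  commands=[
    [1,0,0,0.6,0],
    [1,0,0,0,0],
  ],
)

```text
time_s: 21.52
eef_pos: [532.6, 45.3, 47.0]
ee_rot: [0.0, 0.999, 0.052, -0.0]
force: [-0.7, -0.7, 1.1]
grip_width: -0.004
grip_force: 0.6
```

>>> apply_moves(
  commands=[
    [1,0,0,0.6,0],
    [1,0,0,0,0],
  ],
)

```text
time_s: 21.78
eef_pos: [532.6, 45.3, 46.4]
ee_rot: [-0.0, 0.999, 0.052, -0.0]
force: [-0.7, -0.0, 1.0]
grip_width: 0.006
grip_force: 0.6
```

>>> apply_moves(
  commands=[
    [1,0,0,0.6,0],
    [1,0,0,0,0],
  ],
)

```text
time_s: 22.02
eef_pos: [532.6, 45.3, 45.7]
ee_rot: [-0.0, 0.999, 0.052, -0.0]
force: [-0.7, -0.1, 1.6]
grip_width: 0.001
grip_force: 0.6
```

>>> apply_moves(
  commands=[
    [1,0,0,0.6,0],
    [1,0,0,0,0],
  ],
)

```text
time_s: 22.28
eef_pos: [532.6, 45.3, 45.2]
ee_rot: [0.0, 0.999, 0.052, 0.0]
force: [-0.1, -0.7, 0.7]
grip_width: 0.002
grip_force: 0.5
```

>>> apply_moves(
  commands=[
    [1,0,0,0.6,0],
    [1,0,0,0,0],
  ],
)

```text
time_s: 22.52
eef_pos: [532.6, 45.3, 44.5]
ee_rot: [-0.0, 0.999, 0.052, 0.0]
force: [-0.7, -0.1, 1.1]
grip_width: 0.0
grip_force: 0.5
```

>>> apply_moves(
  commands=[
    [1,0,0,0.6,0],
    [1,0,0,0,0],
  ],
)

```text
time_s: 22.78
eef_pos: [532.6, 45.3, 44.0]
ee_rot: [0.0, 0.999, 0.052, 0.0]
force: [-0.9, -1.2, 0.9]
grip_width: -0.001
grip_force: 0.5
```

>>> apply_moves(
  commands=[
    [1,0,0,0.8,0],
    [1,0,0,0.8,0],
    [1,0,0,0,0],
  ],
)

```text
time_s: 23.15
eef_pos: [532.7, 45.3, 42.3]
ee_rot: [-0.0, 0.999, 0.052, 0.0]
force: [0.1, 0.2, 0.9]
grip_width: 0.001
grip_force: 0.1
```

>>> apply_moves(
  commands=[
    [1,0,0,0.8,0],
    [1,0,0,0.8,0],
    [1,0,0,0,0],
  ],
)

```text
time_s: 23.52
eef_pos: [532.6, 45.3, 41.0]
ee_rot: [0.0, 0.999, 0.052, -0.0]
force: [-3.2, -0.7, 4.6]
grip_width: -0.001
grip_force: 2.4
```

```bash
python3 st.py; python3 - <<'E'
# strip/leaf appearance vs the previous picture: shift of strip rows at left part (v>0)
from rig import imaging
import cv2,numpy as np
b=imaging.capture("scene");cv2.imwrite("pics/s8.png",b)
a=cv2.imread("pics/s7.png")
f=cv2.imread("pics/s5f.png")
for nm,(y0,y1,x0,x1) in dict(strip=(188,204,274,298),case=(212,232,248,270),rside=(195,222,355,366)).items():
    for k,r in(("7",a),("5",f)):
        (dx,dy),q=cv2.phaseCorrelate(r[y0:y1,x0:x1,1].astype(np.float64),b[y0:y1,x0:x1,1].astype(np.float64));print(nm,k,round(dx,2),round(dy,2),round(q,2))
E
```

```text
t 23.52 u 25.5 v -0.4 tipz 19.0 F [-3.2 -0.7  4.6] toolx [ 0.995  0.104 -0.   ] grip -0.0008057697510087161
strip 7 0.13 1.58 1.09
strip 5 -2.51 -1.62 0.12
case 7 -0.15 -0.1 0.99
case 5 -0.06 -0.01 0.61
rside 7 -0.05 0.63 1.04
rside 5 0.59 0.02 0.38
```

>>> apply_moves(
  commands=[
    [1,0,0,0.5,0],
    [1,0,0,0,0],
  ],
)

```text
time_s: 23.82
eef_pos: [532.6, 45.3, 40.9]
ee_rot: [0.0, 0.999, 0.052, 0.0]
force: [-5.0, -0.6, 9.7]
grip_width: 0.0
grip_force: 5.1
```

>>> apply_moves(
  commands=[
    [1,0,0,0.5,0],
    [1,0,0,0,0],
  ],
)

```text
time_s: 24.08
eef_pos: [532.6, 45.3, 40.8]
ee_rot: [0.0, 0.999, 0.052, 0.0]
force: [-6.7, 0.5, 14.6]
grip_width: 0.0
grip_force: 7.4
```

>>> apply_moves(
  commands=[
    [1,0,0,0.5,0],
    [1,0,0,0,0],
  ],
)

```text
time_s: 24.32
eef_pos: [532.7, 45.3, 40.8]
ee_rot: [0.0, 0.999, 0.052, 0.0]
force: [-8.7, 1.1, 20.4]
grip_width: -0.001
grip_force: 9.8
```

The leaf is at a firm stop: 20 N with no further travel, and the case hasn't moved. Next I'll go up and round behind the lid.

>>> apply_moves(
  commands=[
    [1,0,0,-6,0],
    [1,0,0,-30,0],
    [1,0,0,-50,0],
    [1,0,0,-50,0],
    [1,0,0,-50,0],
    [1,0,0,-36,0],
    [1,-35,0,0,0],
    [1,-35,0,0,0],
    [1,-35,0,0,0],
    [1,-35,0,0,0],
    [1,0,0,0,0],
  ],
)

```text
time_s: 25.7
eef_pos: [392.4, 30.7, 261.6]
ee_rot: [0.0, 0.999, 0.052, 0.001]
force: [1.1, -0.3, -0.6]
grip_width: -0.002
grip_force: 0.0
```

```bash
python3 st.py; python3 - <<'E'
from rig import imaging
import cv2
from h import *
b=imaging.capture("scene")
c,s=np.cos(3.245),np.sin(3.245)
W=lambda x,y,z:np.array([558+c*x-s*y,47.5+s*x+c*y,z])
o=(238,150);k=5
a=cv2.resize(b[o[1]:o[1]+115,o[0]:o[0]+155],None,fx=k,fy=k,interpolation=2)
for A,col in((0,(0,255,0)),(.08,(0,0,255))):
  P=[W(-54+r*np.cos(A)-h*np.sin(A),v,30+r*np.sin(A)+h*np.cos(A)) for r,h,v in((72,15,98),(72,15,-98),(118,0,98),(118,0,-98))]
  q=[tuple(((proj("scene",p)-o)*k).astype(int).tolist()) for p in P]
  cv2.line(a,q[0],q[1],col,1);cv2.line(a,q[2],q[3],col,1)
cv2.imwrite("pics/s9.png",a)
E
```

```text
t 25.7 u 166.4 v -0.4 tipz 239.6 F [ 1.1 -0.3 -0.6] toolx [0.995 0.104 0.001] grip -0.0018569991091927024
```

View pics/s9.png

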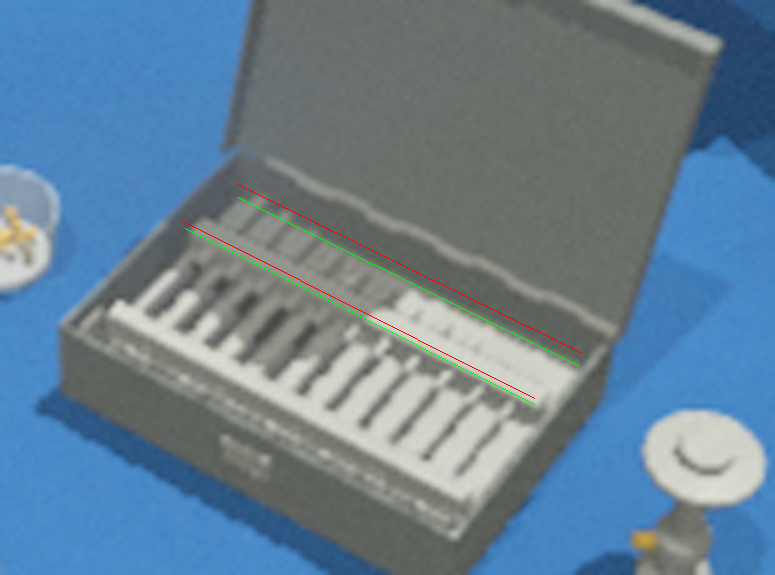

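The leaf's free edge lies on the green "flat" line, so it is down and the case hasn't moved. Next I'll push the lid over from behind.

>>> apply_moves(
  commands=[
    [1,0,0,24,0],
    [1,0,0,24,0],
    [1,0,0,24,0],
    [1,10,0,0,0],
    [1,10,0,0,0],
    [1,7,0,0,0],
    [1,6,0,0,0],
    [1,6,0,-1,0],
    [1,6,0,-1,0],
    [1,6,0,-1,0],
    [1,6,0,-1,0],
    [1,6,0,-1,0],
    [1,6,0,-1,0],
    [1,6,0,0,0],
    [1,6,0,0,0],
    [1,0,0,0,0],
  ],
)

```text
time_s: 27.75
eef_pos: [474.6, 39.2, 195.3]
ee_rot: [-0.0, 0.999, 0.052, 0.001]
force: [0.1, -0.7, 0.5]
grip_width: -0.001
grip_force: 0.0
```

```bash
python3 st.py
```

```text
t 27.75 u 83.8 v -0.4 tipz 173.3 F [ 0.1 -0.7  0.5] toolx [0.995 0.104 0.001] grip -0.0007357881997735457
```

>>> apply_moves(
  commands=[
    [1,6,0,0,0],
    [1,6,0,1,0],
    [1,7,0,1,0],
    [1,7,0,2,0],
    [1,6,0,1,0],
  ],
)

```text
time_s: 28.38
eef_pos: [506.3, 42.5, 190.1]
ee_rot: [0.0, 0.999, 0.052, -0.0]
force: [-1.7, -1.0, 0.6]
grip_width: -0.002
grip_force: 1.3
```

```bash
python3 st.py; cat > lid.py <<'E'
# lid angle from dim. view: compare predicted lid side-skirt corner, by top picture edge fit
import cv2
from h import *
b=imaging.capture("top");cv2.imwrite("pics/tl.png",b)
a=cv2.imread("pics/top0.png")
c,s=np.cos(3.245),np.sin(3.245)
W=lambda x,y,z:np.array([558+c*x-s*y,47.5+s*x+c*y,z])
hsv=cv2.cvtColor(b,cv2.COLOR_BGR2HSV)
# blue mask along line of lid edge ends: for each angle, sample just inside / outside lid side at v=-111.5
for t in np.arange(-5,115,8):
    A=np.radians(t);r=150
    f=lambda r,v:W(75-r*np.cos(A)+2*np.sin(A),v,52+r*np.sin(A)+2*np.cos(A))
    out=[]
    for r,v in((149,-107),(149,107),(160,-107),(160,107)):
        x,y=proj("top",f(r,v)).round().astype(int);out.append(int(hsv[y,x,1]))
    print(t,out)
E
python3 lid.py
```

```text
t 28.38 u 52.0 v -0.4 tipz 168.1 F [-1.7 -1.   0.6] toolx [ 0.995  0.104 -0.   ] grip -0.0015066145239048337
-5 [32, 47, 197, 195]
3 [158, 219, 198, 198]
11 [198, 192, 192, 210]
19 [199, 200, 201, 205]
27 [190, 219, 196, 202]
35 [195, 198, 200, 197]
43 [198, 195, 193, 196]
51 [206, 205, 204, 193]
59 [63, 193, 62, 201]
67 [57, 192, 57, 199]
75 [64, 5, 56, 11]
83 [37, 203, 45, 196]
91 [21, 197, 20, 198]
99 [14, 194, 16, 200]
107 [28, 191, 23, 194]
```

>>> apply_moves(
  commands=[
    [1,7,0,2,0],
    [1,7,0,3,0],
    [1,7,0,3,0],
    [1,7,0,3,0],
    [1,6,0,3,0],
    [1,6,0,4,0],
    [1,6,0,4,0],
    [1,6,0,5,0],
    [1,6,0,5,0],
    [1,5,0,4,0],
  ],
)

```text
time_s: 29.68
eef_pos: [568.7, 49.1, 153.8]
ee_rot: [-0.0, 0.999, 0.052, -0.0]
force: [-0.5, -0.4, 1.3]
grip_width: 0.001
grip_force: 1.0
```

```bash
python3 st.py
```

```text
t 29.68 u -10.8 v -0.5 tipz 131.8 F [-0.5 -0.4  1.3] toolx [ 0.995  0.104 -0.   ] grip 0.0010918562357990782
```

>>> apply_moves(
  commands=[
    [1,5,0,5,0],
    [1,5,0,6,0],
    [1,5,0,6,0],
    [1,4,0,6,0],
    [1,4,0,6,0],
    [1,4,0,6,0],
    [1,3,0,7,0],
    [1,3,0,7,0],
    [1,3,0,7,0],
    [1,2,0,6,0],
  ],
)

```text
time_s: 30.92
eef_pos: [606.4, 53.0, 91.8]
ee_rot: [-0.0, 0.999, 0.052, -0.0]
force: [0.4, -0.4, 1.6]
grip_width: -0.0
grip_force: 0.9
```

```bash
python3 st.py
```

```text
t 30.93 u -48.7 v -0.5 tipz 69.8 F [ 0.4 -0.4  1.6] toolx [ 0.995  0.104 -0.   ] grip -4.312259817095218e-05
```

Now close it gently. The outer face should stop at z ≈ 54.

>>> apply_moves(
  commands=[
    [1,1,0,6,0],
    [1,1,0,6,0],
    [1,1,0,5,0],
    [1,1,0,5,0],
    [1,0,0,3,0],
    [1,0,0,3,0],
    [1,0,0,2,0],
    [1,0,0,1,0],
  ],
)

```text
time_s: 31.92
eef_pos: [610.2, 53.4, 61.3]
ee_rot: [-0.0, 0.999, 0.052, 0.0]
force: [1.0, -0.1, 1.9]
grip_width: 0.001
grip_force: 0.8
```

>>> apply_moves(
  commands=[
    [1,0,0,0.7,0],
    [1,0,0,0.7,0],
    [1,0,0,0,0],
  ],
)

```text
time_s: 32.3
eef_pos: [610.2, 53.4, 59.9]
ee_rot: [0.0, 0.999, 0.052, -0.0]
force: [1.6, -0.6, 0.9]
grip_width: -0.003
grip_force: 0.6
```

>>> apply_moves(
  commands=[
    [1,0,0,0.7,0],
    [1,0,0,0.7,0],
    [1,0,0,0,0],
  ],
)

```text
time_s: 32.67
eef_pos: [610.1, 53.4, 58.4]
ee_rot: [-0.0, 0.999, 0.052, -0.0]
force: [-0.3, -0.1, 1.6]
grip_width: -0.001
grip_force: 0.5
```

>>> apply_moves(
  commands=[
    [1,0,0,0.8,0],
    [1,0,0,0.8,0],
    [1,0,0,0,0],
  ],
)

```text
time_s: 33.05
eef_pos: [610.1, 53.4, 56.8]
ee_rot: [-0.0, 0.999, 0.052, -0.0]
force: [0.7, -0.5, 1.3]
grip_width: -0.001
grip_force: 0.5
```

>>> apply_moves(
  commands=[
    [1,0,0,0.7,0],
    [1,0,0,0.7,0],
    [1,0,0,0,0],
  ],
)

```text
time_s: 33.42
eef_pos: [610.1, 53.4, 55.4]
ee_rot: [-0.0, 0.999, 0.052, -0.0]
force: [0.7, -0.4, 0.9]
grip_width: -0.001
grip_force: 0.5
```

>>> apply_moves(
  commands=[
    [1,0,0,0.6,0],
    [1,0,0,0.6,0],
    [1,0,0,0,0],
  ],
)

```text
time_s: 33.8
eef_pos: [610.2, 53.4, 54.2]
ee_rot: [-0.0, 0.999, 0.052, -0.0]
force: [1.3, -0.2, 1.5]
grip_width: -0.001
grip_force: 0.5
```

>>> apply_moves(
  commands=[
    [1,0,0,0.8,0],
    [1,0,0,0.8,0],
    [1,0,0,0,0],
  ],
)

```text
time_s: 34.17
eef_pos: [610.1, 53.5, 52.6]
ee_rot: [-0.0, 0.999, 0.052, -0.0]
force: [1.0, 0.0, 1.1]
grip_width: 0.002
grip_force: 0.5
```

>>> apply_moves(
  commands=[
    [1,0,0,0.7,0],
    [1,0,0,0.7,0],
    [1,0,0,0,0],
  ],
)

```text
time_s: 34.55
eef_pos: [610.1, 53.4, 51.2]
ee_rot: [-0.0, 0.999, 0.052, -0.0]
force: [0.8, -0.2, 0.9]
grip_width: 0.002
grip_force: 0.5
```

>>> apply_moves(
  commands=[
    [1,0,0,0.6,0],
    [1,0,0,0.6,0],
    [1,0,0,0,0],
  ],
)

```text
time_s: 34.92
eef_pos: [610.2, 53.4, 50.5]
ee_rot: [0.0, 0.999, 0.052, -0.0]
force: [-1.7, 0.0, 5.2]
grip_width: 0.003
grip_force: 2.5
```

>>> apply_moves(
  commands=[
    [1,0,0,0.6,0],
    [1,0,0,0,0],
  ],
)

```text
time_s: 35.17
eef_pos: [610.2, 53.4, 50.4]
ee_rot: [0.0, 0.999, 0.052, 0.0]
force: [-2.7, 0.8, 9.6]
grip_width: 0.003
grip_force: 4.6
```

>>> apply_moves(
  commands=[
    [1,0,0,0.6,0],
    [1,0,0,0,0],
  ],
)

```text
time_s: 35.42
eef_pos: [610.3, 53.4, 50.3]
ee_rot: [0.0, 0.999, 0.052, 0.0]
force: [-5.1, -0.7, 13.3]
grip_width: -0.001
grip_force: 6.6
```

It's at a firm stop. The lid and leaf stops differ by 9.5 mm, against the 9 mm expected. I'll withdraw and check with image code.

>>> apply_moves(
  commands=[
    [1,0,0,-3,0],
    [1,0,0,-20,0],
    [1,0,0,-40,0],
    [1,0,0,-50,0],
    [1,0,0,-50,0],
    [1,0,-40,-20,0],
    [1,0,-50,0,0],
    [1,0,-50,0,0],
    [1,0,-50,0,0],
    [1,0,-50,0,0],
    [1,0,0,0,0],
  ],
)

```text
time_s: 36.8
eef_pos: [584.0, 295.2, 231.0]
ee_rot: [-0.0, 0.999, 0.054, -0.001]
force: [-0.2, -0.9, 0.7]
grip_width: 0.004
grip_force: 0.0
```

```bash
python3 st.py; python3 - <<'E'
import cv2
from h import *
b=imaging.capture("scene")
c,s=np.cos(3.245),np.sin(3.245)
W=lambda x,y,z:np.array([558+c*x-s*y,47.5+s*x+c*y,z])
m=((cv2.cvtColor(b,cv2.COLOR_BGR2HSV)[...,1]<90)*255).astype(np.uint8)
n,l,st,_=cv2.connectedComponentsWithStats(m)
x,y=proj("scene",W(0,0,54)).astype(int);k=l==l[y,x]
h=cv2.convexHull(np.argwhere(k)[:,::-1].astype(np.int32))
print("case hull",cv2.approxPolyDP(h,2.5,True)[:,0].tolist())
for A in(0,.05):
  print("pred lid",A,[proj("scene",W(75-r*np.cos(A),v,54+r*np.sin(A))).round(1).tolist() for r in(0,155) for v in(111,-111)])
print("bottom",[proj("scene",W(-75,v,4)).round(1).tolist() for v in(108,-108)])
a=cv2.imread("pics/scene0.png")
for nm,(r0,r1,c0,c1) in dict(post=(248,292,215,250),burner=(228,276,358,396),pot=(182,213,222,243)).items():
  print(nm,np.round(cv2.phaseCorrelate(a[r0:r1,c0:c1,2].astype(float),b[r0:r1,c0:c1,2].astype(float))[0],2))
E
```

```text
t 36.8 u -51.5 v -243.7 tipz 209.0 F [-0.2 -0.9  0.7] toolx [ 0.994  0.108 -0.001] grip 0.003718352776422929
case hull [[363, 215], [357, 231], [326, 270], [250, 228], [247, 216], [283, 179], [294, 181]]
pred lid 0 [[283.9, 178.1], [362.2, 215.9], [246.4, 214.6], [328.4, 258.8]]
pred lid 0.05 [[283.9, 178.1], [362.2, 215.9], [246.3, 212.3], [328.8, 256.5]]
bottom [[249.3, 228.0], [326.3, 270.4]]
post [-0.06  0.46]
burner [0.31 0.2 ]
pot [0.05 0.01]
```

The lid outline fits the shut position, the case is where it was, and the parts around it haven't moved.

```bash
python3 -c "
from rig import ctrl
print(ctrl.finish_job())"
```

```text
the job is handed in; nothing more can be done
None
```

The drill leaf was pushed flat, then the lid was pressed shut over it; the case and the parts around it stayed where they were, and the job was handed in at about 37 s (upward push peaked near 25 N when the fingertip briefly caught on the leaf's holder strip).

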